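Load the calibration filter bar into the photometer

ROBOT

A 6-joint arm with a two-finger parallel gripper is mounted at the origin on the work surface. World frame = base frame: x ahead of the robot, y to its left, z up, the work surface at z = 0. Lengths are in mm, angles in degrees, forces in N, time in s.
With the tool pointing down it reaches from about 300 to 850 mm from the base axis. Payload 4.2 kg.
Tool frame: the origin (TCP) lies midway between the tips of the shut fingers; the grasp point (between the pads) lies 19 mm behind it; z points along the fingers, y is the direction in which the jaws open and shut (so a half turn about z gives the same grasp; the last joint's range is limited). The gripper opens to 91 mm and grips with 3 to 60 N. Pads are 32 mm wide; open, the fingers measure 118 mm over their backs; the gripper's body (76 mm by 178 mm) begins 60 mm behind the grasp point.
Start: joints at [-72.365, 18.312, 89.639, -0, 72.044, -1.146], TCP at [185.131, -544.398, 213.976] pointing down, gripper open.
Joint ranges: [-177.97, 177.97], [-48.28, 115.42], [12.27, 149.76], [-77.06, 257.06], [2.81, 150.46], [-146.56, 146.56]. Speed limits (degrees/s): [147.25, 147.25, 180, 180, 180, 180].

INTERFACE

Orientations are given as [roll, pitch, yaw] about the fixed x, y, z axes, in that order (R = Rz(yaw) Ry(pitch) Rx(roll)).
In Python, from workcell import * gives the robot as it stands.
- The arm moves only by the tool arm_command, never from a script. Its argument "deltas" is text: rows parted by semicolons, each of 7 numbers parted by spaces: the shift along the tool's x, y, z in mm, then the turn, a rotation vector about the tool's x, y, z in degrees, then the finger opening in mm, from 0 to 91.2. In form: x y z wx wy wz hand; .... A call has 1 to 5 rows; each row shifts and turns the commanded pose from where the row before left it, along the tool's axes as they then stand; what a row does not reach is not made up. A row lasts 1/8 s, in which the tool goes at most 62.5 mm and 10.7 degrees, less where a joint would pass 70% of its speed; a pose out of reach is approached as far as the arm can. A call is refused whole if a number of a shift passes 62.5 or a number of a turn 10.7, either way. A call with a gripper value outside its range is refused whole. The fingers move at their own pace and stop on an object; "force" is the grip in N (left out, the last holds). Time passes only in rows, so rows that do not move let the fingers close. It gives the time, the measured TCP pose, the force and the opening at its end, in the units of the state.
- state(): the state, without advancing time (a new reading comes with each control period).
- grab_frame(name): name is "scene" or "top" or "wrist"; returns the picture (400x640x3 uint8, red, green, blue); there is no depth.
- camera_model(name): a dict with "fx", "fy", "cx", "cy" (pixels), "k1" (the pictures are not rectified: a ray, as slopes to the right and down, at radius r is drawn at 1 + k1 r^2 times it, then the intrinsics apply), "rvec" (rotation vector, rad) and "tvec" (3), from world to camera coordinates, as OpenCV has them; the wrist camera has in their place "mount" (4x4, takes a point from camera to tool coordinates, whose origin is the TCP and whose axes are the flange's). Camera axes: x right, y down, z forward; pixel columns grow to the right and rows downward; lengths in mm; the calibration is good to about 2 mm. A picture is of the moment at which its call begins: read the wrist's pose just before it. camera_model takes no time and is no camera call.
- job_done(): hands the job in, once; it reports no verdict.
The state is a dict: "time_s": time; "qpos": joint angles; "qvel": joint speeds; "effort": joint torques, N m; "ee_pos": TCP position; "ee_rot": TCP orientation; "force": force on the tool from outside, world axes, zero at the start; "torque": the same for the moment, N m; "gripper_width": finger opening in mm.
Only numpy, scipy, OpenCV 4.12 (cv2) and the standard library are available. Lean on these libraries where they do the work, as an engineer would, in place of code of your own. Each camera call takes 0.05 s, during which the arm holds its last target. There are 200 camera calls.

TASK

Take the yellow-handled filter bar from the blue tray and slide it, nose first, into the slot in the photometer's side until it is fully home against the stop hidden inside, then let go of it. Push gently, never harder than about 20 N: a spring drags on the bar on the way in, the real stop feels hard and lies at a different depth every time. Leave the grey bar and the other things on the bench where they are.

Things in the scene. Friction and masses are not known exactly. Their poses are not given: they have to be found in the camera images.
- yellow_bar: Bar to load: dark steel blade 30 mm wide, 12 mm thick with three round glass windows and an upright yellow handle near its rear. Origin: on the blade's underside below the handle's centre; +x along the blade to its nose, +z up. Blade from x = -15 to +127 mm, then a thinner nose (25 mm wide, 1.5 to 8.5 mm above the underside) to x = +136 mm. About 0.16 kg (+-25 %). Lies flat, handle up.
- yellow_bar_handle (a point): Point to grip on the yellow handle, on its middle, 48 mm above the bar's underside. The handle is 28 mm long (bar x), 14 mm thick (bar y) and reaches from 12 to 62 mm above the underside.
- yellow_bar_tip (a point): Centre of the yellow bar's nose end, 136 mm ahead of its origin along +x, 5 mm above the underside.
- grey_bar: A second filter bar of the same shape and size with a grey handle, beside the yellow one in the tray (about 90 mm apart, either order). It stays where it is.
- tray: Blue tray, fixed, 230 x 220 x 30 mm, floor and walls 5 mm thick; origin under its centre. Both bars lie in it along its y axis, noses to +y.
- photometer: White bench photometer, fixed. Origin on the table below the mouth of its slot; +x points into the slot (roughly world +y), z up. A low bay (110 mm wide, 61 mm high) holding the slot runs from x = 0 to 160 mm; behind it, x = 160 to 420 mm, y = -230 to +110 mm, stands the case, 240 mm high. Nothing inside the bay can be seen.
- slot_mouth (a point): Middle of the slot's mouth, on the slot floor, 34 mm above the table; axes as the photometer's (+x inward). Slot 32.5 mm wide, 15 mm high, level, closed above. In front of the mouth the floor goes on 30 mm as an apron, with blue guide cheeks 24 mm long to each side, 32 mm apart at the mouth and about 50 mm apart at their outer ends.
- seat: Blue strip above the mouth; carries the hidden stop. Origin and axes as slot_mouth; tells nothing of the stop. From 35 to 50 mm in, a sprung roof shoe (about 5 N) meets the blade and from then on drags on it (push of 1 to 8 N). Hard stop 70 to 108 mm in, other each time; before it a pin 5 mm long on a weak spring (under 2 N) gives way; the drag holds the bar there when let go.
- amber_jar: Amber sample jar, 48 mm across, 75 mm tall, standing; a bystander. Origin at its underside.
- clear_jar: Clear sample jar, 48 mm across, 75 mm tall, standing; a bystander. Origin at its underside.
- jar_cap: White jar cap, 44 mm across, 14 mm high; a bystander. Origin at its underside.
- beaker: Glass beaker, 66 mm across, 85 mm tall, standing; a bystander. Origin at its underside.
There are look-alikes about, which are no part of the job. What is shaped like the yellow_bar but purple or turquoise is not meant.

How it is judged:
By the outcome, as a careful person would: the job done as asked, in the order asked, and still so for the second after the job is handed in, with the robot touching nothing.
It also fails if it takes over 67 s, if anything falls off the work surface, if the arm or the gripper's body presses on something with over 40 N, if the wrist force passes 120 N, or if a joint passes its speed limit or range.

## Working session

There is one attempt and no reset: what is moved stays moved. The work goes in short steps, Python scripts to look and compute and a tool call to move; the robot and the scene stay as the last step left them, time stands still between calls to the robot, and variables do not carry over. Pictures are saved under pics/ and viewed, about 8 in all and at most 12, crops included, and the job is handed in when it is done.

Besides the shell and the picture viewer there is one more tool, called after ">>>" as name(argument=value, ...), one argument or row to a line, values as JSON. arm_command: Moves the arm, as the interface text tells. Its arguments: {"type":"object","properties":{"deltas":{"type":"string"},"force":{"type":"number"}},"required":["deltas"]}

```bash
mkdir -p pics; ls
cat > h.py <<'E'
from workcell import *
import numpy as np, cv2
from scipy.spatial.transform import Rotation as R
def save(n,f,im=None):
    im=grab_frame(n) if im is None else im
    cv2.imwrite('pics/'+f,im[:,:,::-1]); return im
def cam(n,st=None):
    m=camera_model(n)
    if 'mount' in m:
        T=np.eye(4); T[:3,:3]=R.from_euler('xyz',st['ee_rot'],degrees=True).as_matrix(); T[:3,3]=st['ee_pos']
        T=T@np.array(m['mount'])
    else:
        W=np.eye(4); W[:3,:3]=cv2.Rodrigues(np.array(m['rvec'],float))[0]; W[:3,3]=np.ravel(m['tvec']); T=np.linalg.inv(W)
    return m,T
def ray(n,u,v,st=None):
    m,T=cam(n,st); K=np.array([[m['fx'],0,m['cx']],[0,m['fy'],m['cy']],[0,0,1]])
    p=cv2.undistortPoints(np.array([[[u,v]]],float),K,np.array([m['k1'],0,0,0,0.]))[0,0]
    return T[:3,3],T[:3,:3]@np.array([p[0],p[1],1])
def onz(n,u,v,z,st=None):
    o,d=ray(n,u,v,st); return o+d*(z-o[2])/d[2]
def two(a,b):
    (o1,d1),(o2,d2)=a,b
    s=np.linalg.lstsq(np.c_[d1,-d2],o2-o1,rcond=None)[0]
    p,q=o1+s[0]*d1,o2+s[1]*d2; return (p+q)/2,np.linalg.norm(p-q)
E
python3 - <<'E'
from h import *
s=state();print({k:np.round(v,2) for k,v in s.items()})
for n in('scene','top','wrist'): print(n,camera_model(n))
a=save('top','top1.png');b=save('scene','sc1.png')
save('', 'both.png',np.vstack([a,b])[:, :]) if 0 else None
E
```

```text
pics
{'time_s': np.float64(0.0), 'qpos': array([-72.36,  18.35,  89.71,  -0.  ,  72.04,  -1.15]), 'qvel': array([ 0.01,  0.09,  0.04, -0.02, -0.05, -0.  ]), 'effort': array([ -0.  , -41.25, -23.2 ,   0.07,   0.05,  -0.  ]), 'ee_pos': array([ 184.96, -543.9 ,  213.12]), 'ee_rot': array([-179.9 ,   -0.  ,   18.78]), 'force': array([ 0.53,  0.86, -0.15]), 'torque': array([-0.01,  0.01,  0.02]), 'gripper_width': np.float64(90.97)}
scene {'fx': 468.8998152789653, 'fy': 468.8998152789653, 'cx': 322.1574819628135, 'cy': 206.02647657036073, 'k1': -0.11978369009596367, 'rvec': array([ 0.94529187,  2.54529822, -0.99209536]), 'tvec': array([ 490.42843558, -114.96973839, 1186.3208072 ])}
top {'fx': 389.9553416801016, 'fy': 389.9553416801016, 'cx': 317.6111381307826, 'cy': 197.33767586041728, 'k1': 0.01647461700815325, 'rvec': array([ 2.11719349, -2.16957349,  0.22854334]), 'tvec': array([-133.34742929,  545.13344585,  778.77852062])}
wrist {'fx': 280.8861751929897, 'fy': 280.8861751929897, 'cx': 321.15160700637506, 'cy': 203.33552521747004, 'k1': -0.021503094597996743, 'mount': array([[-5.45683077e-04, -9.65792850e-01, -2.59314236e-01,
         7.38563966e+01],
       [ 9.99999633e-01, -3.55751070e-04, -7.79367304e-04,
         1.08272858e-01],
       [ 6.60456053e-04, -2.59314566e-01,  9.65792690e-01,
        -1.72113139e+02],
       [ 0.00000000e+00,  0.00000000e+00,  0.00000000e+00,
         1.00000000e+00]])}
```

View pics/top1.png

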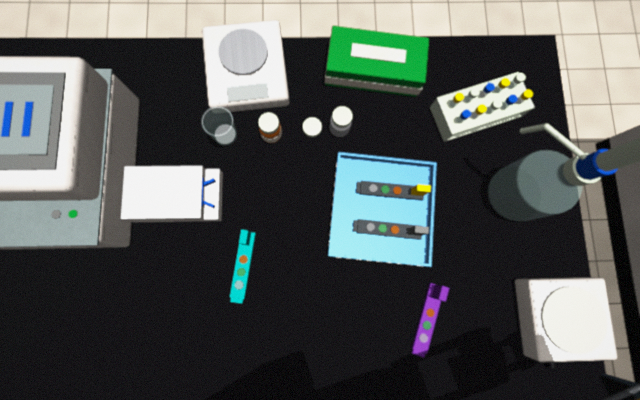

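View pics/sc1.png

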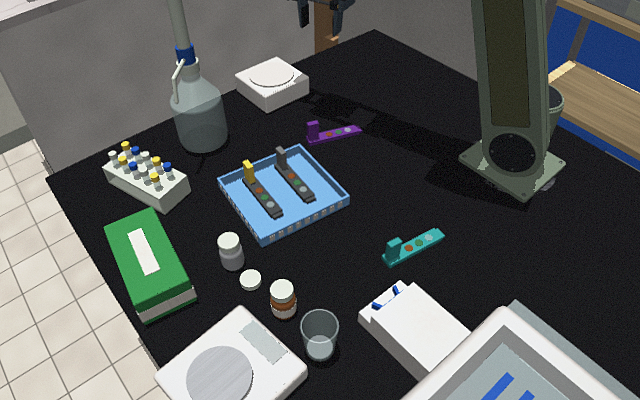

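Top view: yellow bar in the tray, handle at about (424,188), nose at (355,187). The photometer mouth is at about (203,193), with blue cheeks at (208,183) and (208,204). The bars lie along +y and the scene view agrees.

Run:
```python
from h import *
def yel(im): 
    h=cv2.cvtColor(im,cv2.COLOR_RGB2HSV); return cv2.inRange(h,(22,120,100),(35,255,255))
def comps(m,mn=15):
    n,l,s,c=cv2.connectedComponentsWithStats(m); return [(c[i].round(1),s[i]) for i in range(1,n) if s[i][4]>mn]
t=cv2.imread('pics/top1.png')[:,:,::-1];s=cv2.imread('pics/sc1.png')[:,:,::-1]
for n,im in(('top',t),('scene',s)):
    for c in comps(yel(im)): print(n,'Y',c, onz(n,*c[0],40).round(1))
    h=cv2.cvtColor(im,cv2.COLOR_RGB2HSV); b=cv2.inRange(h,(105,150,60),(125,255,255))
    for c in comps(b,8): print(n,'B',c, onz(n,*c[0],45).round(1))
print('apron end',onz('top',221,194,34).round(1),'bay corners z61',[onz('top',*p,61).round(1) for p in((204,166),(203,220),(122,167),(121,219))])
print('handle top pts z62', onz('top',431,188,62).round(1),'nose z21?',onz('top',356,187,10).round(1), onz('top',421,191,17).round(1))
print('two', two(ray('top',424,188.5),ray('scene',249,173)))
```

```text
top Y (array([504.7,  82.2]), array([499,  78,  11,  10,  70], dtype=int32)) [ 803.8 -585.5   40. ]
top Y (array([527.9,  93.5]), array([522,  89,  12,  10,  79], dtype=int32)) [ 775.2 -636.1   40. ]
top Y (array([458.8,  96.8]), array([454,  93,  11,   9,  67], dtype=int32)) [ 769.8 -475.7   40. ]
top Y (array([481.3, 108.6]), array([476, 105,  11,   9,  71], dtype=int32)) [ 740.5 -524.7   40. ]
top Y (array([423.3, 188.2]), array([416, 185,  15,   8, 108], dtype=int32)) [ 559.  -378.3   40. ]
top B (array([489.2,  87.4]), array([485,  83,  10,   9,  61], dtype=int32)) [ 789.2 -545.5   45. ]
top B (array([511.7,  99.1]), array([507,  95,  11,   9,  68], dtype=int32)) [ 760.  -594.2   45. ]
top B (array([  6.7, 118.5]), array([  1, 102,  12,  34, 255], dtype=int32)) [728.7 514.8  45. ]
top B (array([ 27.1, 118.5]), array([ 22, 102,  11,  34, 251], dtype=int32)) [728.3 472.9  45. ]
top B (array([465.5, 114. ]), array([461, 110,  10,   9,  61], dtype=int32)) [ 726.2 -485.1   45. ]
top B (array([592.5, 165.9]), array([577, 148,  40,  31, 511], dtype=int32)) [ 600.2 -756.    45. ]
top B 
[... 1469 characters left out ...]
 7,  11,  28], dtype=int32)) [534.3  81.6  45. ]
scene B (array([375.9, 305.6]), array([372, 302,  10,   8,  50], dtype=int32)) [586.7  81.3  45. ]
scene B (array([498.2, 387.3]), array([481, 373,  33,  27, 321], dtype=int32)) [544.6 327.4  45. ]
scene B (array([526.7, 395.9]), array([519, 390,  15,  10,  87], dtype=int32)) [521.5 369.6  45. ]
apron end [556.6  60.9  34. ] bay corners z61 [array([612.2,  91.6,  61. ]), array([497.6,  90.9,  61. ]), array([613.1, 260.6,  61. ]), array([503.7, 256. ,  61. ])]
handle top pts z62 [ 554.7 -387.8   62. ] nose z21? [ 570.9 -235.3   10. ] [ 557.3 -379.9   17. ]
two (array([ 556.5849487 , -378.42304961,   32.85282669]), np.float64(8.977145562226193))
```

```bash
cat >> h.py <<'E'
def plan(pos,yaw,n,hand=91):
    s=state(); r=R.from_euler('xyz',s['ee_rot'],degrees=True); p=np.array(s['ee_pos'])
    rt=R.from_euler('xyz',[180,0,yaw],degrees=True); w=(r.inv()*rt).as_rotvec(degrees=True)/n
    d=(np.array(pos)-p)/n; rows=[]
    for i in range(n):
        rows.append(' '.join(f'{v:.1f}' for v in np.r_[r.inv().apply(d),w])+f' {hand}'); r=r*R.from_rotvec(w,degrees=True)
    for i in range(0,n,5): print('; '.join(rows[i:i+5]))
def show():
    s=state(); print(round(s['time_s'],2),np.round(s['ee_pos'],1),np.round(s['ee_rot'],1),'F',np.round(s['force'],1),'w',round(s['gripper_width'],1)); return s
E
python3 -c "
from h import *
plan([557,-376,200],85,10)"
```

```text
40.6 -3.9 1.3 -0.0 -0.0 -6.6 91; 40.8 0.8 1.3 -0.0 -0.0 -6.6 91; 40.4 5.5 1.3 -0.0 -0.0 -6.6 91; 39.5 10.1 1.3 -0.0 -0.0 -6.6 91; 38.1 14.6 1.3 -0.0 -0.0 -6.6 91
36.2 18.9 1.3 -0.0 -0.0 -6.6 91; 33.8 23.0 1.3 -0.0 -0.0 -6.6 91; 30.9 26.7 1.3 -0.0 -0.0 -6.6 91; 27.6 30.1 1.3 -0.0 -0.0 -6.6 91; 23.9 33.1 1.3 -0.0 -0.0 -6.6 91
```

>>> arm_command(
  deltas="40.6 -3.9 1.3 0 0 -6.6 91; 40.8 0.8 1.3 0 0 -6.6 91; 40.4 5.5 1.3 0 0 -6.6 91; 39.5 10 1.3 0 0 -6.6 91; 38 14.6 1.3 0 0 -6.6 91",
)

```text
time_s: 0.72
ee_pos: [371.9, -459.8, 207.0]
ee_rot: [-180.0, -0.0, 52.0]
force: [0.2, -0.4, 0.3]
gripper_width: 91.1
```

>>> arm_command(
  deltas="36.2 19 1.3 0 0 -6.6 91; 33.8 23 1.3 0 0 -6.6 91; 31 26.7 1.3 0 0 -6.6 91; 27.6 30 1.3 0 0 -6.6 91; 24 33 1.3 0 0 -6.6 91",
)

```text
time_s: 1.35
ee_pos: [558.2, -376.2, 200.3]
ee_rot: [-179.9, -0.0, 85.0]
force: [1.2, -0.3, 0.4]
gripper_width: 90.9
```

>>> arm_command(
  deltas="0 0 0 0 0 0 91; 0 0 0 0 0 0 91",
)

```text
time_s: 1.6
ee_pos: [556.7, -377.0, 200.4]
ee_rot: [-179.9, -0.0, 84.8]
force: [-0.0, -0.7, 0.1]
gripper_width: 91.0
```

Run:
```python
from h import *
show(); s=state(); im=save('wrist','w1.png')
h=cv2.cvtColor(im,cv2.COLOR_RGB2HSV); m=cv2.inRange(h,(22,120,80),(35,255,255))
n,l,st,c=cv2.connectedComponentsWithStats(m)
for i in range(1,n):
  if st[i][4]>40: print(c[i].round(1),st[i],onz('wrist',*c[i],62,s).round(1))
```

```text
1.6 [ 556.7 -377.   200.4] [-179.9   -0.    84.8] F [-0.  -0.7  0.1] w 91.0
[319.8 188. ] [314 173  13  31 376] [ 556.4 -368.9   62. ]
[481.7 273.3] [466 250  27  49 430] [ 745.7 -494.2   62. ]
[155.8 282.2] [150 258  18  41 159] [ 340.9 -469.7   62. ]
[522.1 311.2] [515 307  17  10  46] [ 802.2 -554.8   62. ]
[540.9 315.9] [530 308  26  16  89] [ 828.  -564.7   62. ]
```

View pics/w1.png

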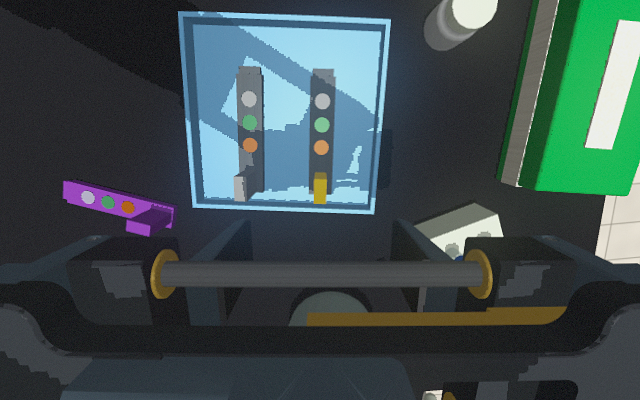

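The yellow bar is at column ~321: handle at (320,188), windows at (322,101), (322,125) and (321,147), nose at (322,69). It lies almost parallel to tool x. Next I fit its axis.

Run:
```python
from h import *
s=state(); im=cv2.imread('pics/w1.png')[:,:,::-1]
for n,u,v,z in(('nose',322,69,13),('wA',322.4,101,17),('wB',321.8,125,17),('wC',321.3,147,17),('bladeL',311,110,17),('bladeR',335,110,17),
  ('handle top front',320,173,62),('handle top rear',320,180,62),('trayL',180,12,30),('trayR',390,20,30),('trayBL',193,208,30),('trayBR',374,214,30)):
    print(n,onz('wrist',u,v,z,s).round(1))
h=cv2.cvtColor(im,cv2.COLOR_RGB2HSV)
for v in (75,85,95,110,113,135,160,168,172,175,178,181,184,190,196,202):
    print(v,' '.join(f'{a}/{b}/{c}' for a,b,c in h[v,306:338:2]) if v in(85,135) else '', [ (x[0],x[-1]) for x in [np.where((h[v,300:345,1]<90)&(h[v,300:345,2]<140))[0]+300] if len(x)], [(x[0],x[-1],h[v,x,2].mean().round()) for x in [np.where((h[v,300:345,0]<35)&(h[v,300:345,0]>20)&(h[v,300:345,1]>120))[0]+300] if len(x)])
cv2.imwrite('pics/w1c.png',cv2.resize(im[55:215,290:360],None,fx=5,fy=3.7,interpolation=cv2.INTER_NEAREST)[:,:,::-1])
```

```text
nose [ 570.9 -237.    13. ]
wA [ 568.1 -273.1   17. ]
wB [ 564.8 -300.7   17. ]
wC [ 561.8 -327.    17. ]
bladeL [ 553.5 -282.1   17. ]
bladeR [ 582.3 -284.8   17. ]
handle top front [ 558.  -352.4   62. ]
handle top rear [ 557.2 -360.2   62. ]
trayL [ 422.8 -168.1   30. ]
trayR [ 648.6 -197.7   30. ]
trayBL [ 391.9 -386.9   30. ]
trayBR [ 621.1 -416.1   30. ]
75  [(np.int64(313), np.int64(330))] []
85 102/113/185 102/113/188 104/93/137 102/74/107 104/78/108 105/73/109 104/75/109 104/77/112 105/72/113 105/75/109 102/76/108 105/71/107 102/77/106 102/39/144 99/37/137 97/71/233 [(np.int64(311), np.int64(334))] []
95  [(np.int64(311), np.int64(334))] []
110  [(np.int64(310), np.int64(333))] []
113  [(np.int64(310), np.int64(333))] []
135 102/116/180 103/116/178 102/56/91 103/67/99 102/68/97 103/66/97 103/66/96 102/60/98 103/60/97 101/55/97 106/66/96 102/60/94 98/62/94 103/56/95 102/112/171 102/117/179 [(np.int64(310), np.int64(332))] []
160  [(np.int64(309), np.int64(331))] []
168  [(np.int64(309), np.int64(331))] []
172  [(np.int64(309), np.int64(331))] []
175  [(np.int64(309), np.int64(331))] [(np.int64(315), np.int64(325), np.float64(131.0))]
178  [(np.int64(309), np.int64(331))] [(np.int64(315), np.int64(325), np.float64(136.0))]
181  [(np.int64(309), np.int64(331))] [(np.int64(314), np.int64(326), np.float64(182.0))]
184  [(np.int64(309), np.int64(331))] [(np.int64(314), np.int64(326), np.float64(181.0))]
190  [(np.int64(309), np.int64(331))] [(np.int64(314), np.int64(326), np.float64(178.0))]
196  [] [(np.int64(314), np.int64(325), np.float64(181.0))]
202  [] [(np.int64(314), np.int64(325), np.float64(184.0))]
```

View pics/w1c.png

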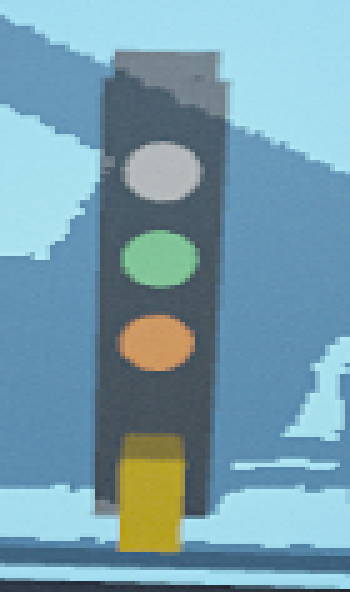

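The crop shows the bar clearly: the handle's top face spans rows ~180–204 and columns 314–326, and the blade edges are clean.

Run:
```python
from h import *
s=state()
P=[]
for v,a,b in((85,311,334),(95,311,334),(110,310,333),(135,310,332),(160,309,331),(168,309,331),(175,309,331)):
    P.append((onz('wrist',a,v,17,s)+onz('wrist',b+.5,v,17,s))[:2]/2)
P=np.array(P);f=np.polyfit(P[:,1],P[:,0],1); print(P.round(1),'yaw',90-np.degrees(np.arctan(f[0])),'x at y=-373',np.polyval(f,-373))
a=onz('wrist',320,180,62,s);b=onz('wrist',319.5,204,62,s);print(a,b,(a+b)/2)
for u in(313.5,326.5): print(onz('wrist',u,190,62,s))
```

```text
[[ 570.1 -255.3]
 [ 569.1 -266.4]
 [ 566.4 -283.3]
 [ 563.  -312.5]
 [ 559.  -342.9]
 [ 558.  -353. ]
 [ 557.2 -361.9]] yaw 82.90551767615898 x at y=-373 555.5135744679042
[ 557.23267558 -360.22864056   62.        ] [ 554.054302   -387.91654069   62.        ] [ 555.64348879 -374.07259063   62.        ]
[ 548.83947486 -370.95704407   62.        ]
[ 563.48089747 -372.31516592   62.        ]
```

```bash
python3 -c "
from h import *
plan([555.6,-374,36],83,5)"
```

```text
0.6 -0.2 32.9 -0.0 -0.0 0.3 91; 0.6 -0.2 32.9 -0.0 -0.0 0.3 91; 0.6 -0.2 32.9 -0.0 -0.0 0.3 91; 0.6 -0.2 32.9 -0.0 -0.0 0.3 91; 0.6 -0.2 32.9 -0.0 -0.0 0.3 91
```

>>> arm_command(
  deltas="0.6 -0.2 33 0 0 0.4 91; 0.6 -0.2 33 0 0 0.4 91; 0.6 -0.2 33 0 0 0.3 91; 0.6 -0.2 33 0 0 0.3 91; 0.6 -0.2 32.4 0 0 0.4 91",
)

```text
time_s: 2.28
ee_pos: [555.4, -374.8, 35.9]
ee_rot: [180.0, 0.0, 82.8]
force: [-0.0, -0.1, 0.2]
gripper_width: 90.8
```

>>> arm_command(
  deltas="0 0 0 0 0 0 91; 0 0 0 0 0 0 50; 0 0 0 0 0 0 20; 0 0 0 0 0 0 8; 0 0 0 0 0 0 8",
  force=35,
)

```text
time_s: 2.9
ee_pos: [556.8, -374.1, 37.2]
ee_rot: [179.9, 0.0, 83.0]
force: [0.6, -0.7, 0.0]
gripper_width: 53.9
```

>>> arm_command(
  deltas="0 0 0 0 0 0 8; 0 0 0 0 0 0 8; 0 0 0 0 0 0 8; 0 0 0 0 0 0 8",
)

```text
time_s: 3.4
ee_pos: [556.4, -373.9, 36.5]
ee_rot: [-180.0, -0.0, 83.0]
force: [-1.5, 1.0, -2.5]
gripper_width: 13.7
```

>>> arm_command(
  deltas="0 0 -20 0 0 0 8; 0 0 -36 0 0 0 8; 0 0 -36 0 0 0 8; 0 0 -36 0 0 0 8; 0 0 -36 0 0 0 8",
)

```text
time_s: 4.03
ee_pos: [556.3, -373.7, 201.2]
ee_rot: [-180.0, -0.0, 83.0]
force: [0.5, -0.1, -1.8]
gripper_width: 14.0
```

```bash
python3 -c "
from h import *
show();plan([480,-60,200],90,9,8)"
```

```text
4.03 [ 556.3 -373.7  201.2] [-180.   -0.   83.] F [ 0.5 -0.1 -1.8] w 14.0
33.6 -12.7 0.2 -0.0 -0.0 -0.8 8; 33.7 -12.2 0.2 -0.0 -0.0 -0.8 8; 33.9 -11.8 0.2 -0.0 -0.0 -0.8 8; 34.1 -11.3 0.1 -0.0 -0.0 -0.8 8; 34.2 -10.8 0.1 -0.0 -0.0 -0.8 8
34.3 -10.4 0.1 -0.0 -0.0 -0.8 8; 34.5 -9.9 0.1 -0.0 -0.0 -0.8 8; 34.6 -9.4 0.1 -0.0 -0.0 -0.8 8; 34.7 -8.9 0.1 -0.0 -0.0 -0.8 8
```

>>> arm_command(
  deltas="33.6 -12.7 0.1 0 0 -0.8 8; 33.7 -12.2 0.1 0 0 -0.8 8; 33.9 -11.8 0.1 0 0 -0.8 8; 34 -11.3 0.1 0 0 -0.8 8; 34.2 -10.8 0.1 0 0 -0.8 8",
)

```text
time_s: 4.65
ee_pos: [513.4, -198.5, 199.7]
ee_rot: [-180.0, -0.0, 87.0]
force: [-0.3, -0.3, -1.2]
gripper_width: 13.7
```

>>> arm_command(
  deltas="34.3 -10.4 0.1 0 0 -0.8 8; 34.5 -10 0.1 0 0 -0.8 8; 34.6 -9.4 0.1 0 0 -0.8 8; 34.7 -9 0.1 0 0 -0.8 8; 0 0 0 0 0 0 8",
)

```text
time_s: 5.28
ee_pos: [478.6, -58.7, 199.5]
ee_rot: [-179.9, -0.0, 90.4]
force: [0.2, -0.2, -1.1]
gripper_width: 14.0
```

>>> arm_command(
  deltas="0 0 0 0 0 0 8; 0 0 0 0 0 0 8",
)

```text
time_s: 5.52
ee_pos: [479.9, -61.2, 199.5]
ee_rot: [180.0, 0.0, 90.1]
force: [-0.6, -0.0, -2.5]
gripper_width: 14.3
```

Run:
```python
from h import *
s=show(); im=save('wrist','w2.png'); save('top','top2.png')
h=cv2.cvtColor(im,cv2.COLOR_RGB2HSV); b=cv2.inRange(h,(105,150,60),(125,255,255))
n,l,st,c=cv2.connectedComponentsWithStats(b)
for i in range(1,n):
  if st[i][4]>20: print(c[i].round(1),st[i],onz('wrist',*c[i],49,s).round(1))
```

```text
5.53 [479.9 -61.2 199.5] [180.    0.   90.1] F [-0.6 -0.  -2.5] w 14.3
[399.5  43.9] [371  43  58   3 115] [561.8  97.3  49. ]
[372.9  57.7] [367  47  14  23 119] [534.7  83.9  49. ]
[419.2  58.2] [414  48  11  22 115] [583.6  83.8  49. ]
```

View pics/w2.png

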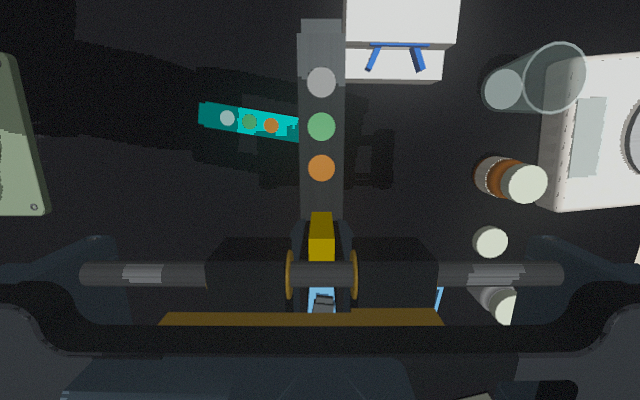

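Wrist view: the blue cheeks are at (373,58) and (419,58), the blue strip is at row 44, and the bar's nose end is at (321,20). I zoom in on the mouth.

Run:
```python
from h import *
im=cv2.imread('pics/w2.png')
cv2.imwrite('pics/w2c.png',cv2.resize(im[0:95,290:465],None,fx=4.5,fy=4.5,interpolation=cv2.INTER_NEAREST))
h=cv2.cvtColor(im,cv2.COLOR_BGR2HSV); b=cv2.inRange(h,(105,150,60),(125,255,255))
for v in range(40,72,2):
    x=np.where(b[v,340:470])[0]+340; g=np.split(x,np.where(np.diff(x)>2)[0]+1); print(v,[(q[0],q[-1]) for q in g if len(q)])
V=h[:,:,2].astype(int)
for v in (5,15,25,35,50,60,70): 
    x=np.where(V[v,346:475]>110)[0]+346; print('white',v,x[0],x[-1])
for v in (25,30,40,60,80,100,120,150,180): 
    x=np.where(V[v,285:345]>60)[0]+285; print('bar',v,x[0] if len(x) else 0,x[-1] if len(x) else 0)
```

```text
40 []
42 []
44 [(np.int64(371), np.int64(428))]
46 []
48 [(np.int64(375), np.int64(379)), (np.int64(414), np.int64(419))]
50 [(np.int64(374), np.int64(379)), (np.int64(415), np.int64(419))]
52 [(np.int64(373), np.int64(378)), (np.int64(415), np.int64(420))]
54 [(np.int64(372), np.int64(377)), (np.int64(416), np.int64(420))]
56 [(np.int64(371), np.int64(376)), (np.int64(416), np.int64(421))]
58 [(np.int64(370), np.int64(375)), (np.int64(417), np.int64(421))]
60 [(np.int64(369), np.int64(374)), (np.int64(418), np.int64(422))]
62 [(np.int64(369), np.int64(373)), (np.int64(418), np.int64(422))]
64 [(np.int64(368), np.int64(372)), (np.int64(419), np.int64(423))]
66 [(np.int64(367), np.int64(371)), (np.int64(419), np.int64(424))]
68 [(np.int64(368), np.int64(371)), (np.int64(420), np.int64(424))]
70 []
white 5 346 460
white 15 346 458
white 25 346 457
white 35 346 456
white 50 346 444
white 60 346 443
white 70 346 442
bar 25 301 344
bar 30 301 344
bar 40 297 344
bar 60 297 344
bar 80 298 344
bar 100 298 344
bar 120 285 343
bar 150 300 342
bar 180 300 341
```

View pics/w2c.png

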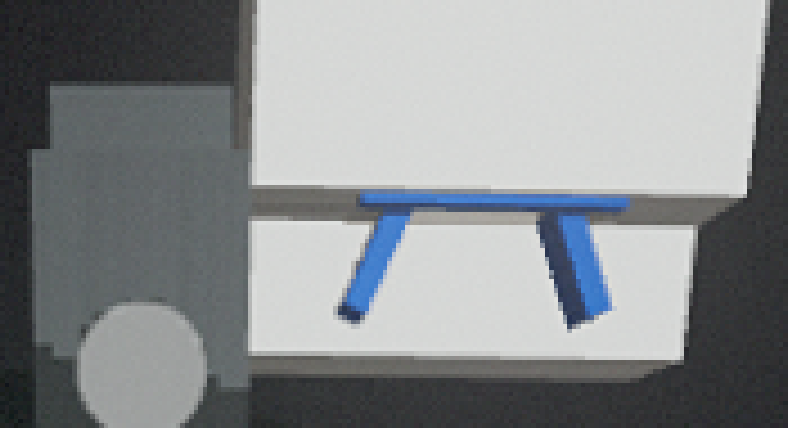

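Zoom: the cheek inner edges at the mouth are at about (381.5,47) and (414,48). The bay's front top edge runs (345.5,41.3)→(456.2,43.3), and the apron's front edge runs (345,79)→(441.8,80).

Run:
```python
from h import *
s=state(); f=lambda u,v,z:onz('wrist',u,v,z,s)
for z in(49,52,55):
  print(z,'inner',f(381.5,47,z).round(1),f(414,48,z).round(1),'outer inner', f(372.5,69,z).round(1),f(419,71,z).round(1))
def yaw(a,b): d=b-a; return np.degrees(np.arctan2(d[1],d[0]))+90,a.round(1),b.round(1)
print('bay top edge',yaw(f(345.5,41.3,61),f(456.2,43.3,61)))
print('apron front',yaw(f(345.1,78.9,34),f(441.8,80.0,34)))
print('bay right side',f(456.2,43.3,61).round(1),f(461.3,0,61).round(1)); print('apron right',f(441.8,80,34),f(444.4,50,34))
zb=s['ee_pos'][2]-31.5
a,b=f(301,18.7,zb+8.5),f(342.3,18.7,zb+8.5);print('nose',a.round(1),b.round(1),(a+b)/2)
for v,l,r in((40,297,345),(60,297,345),(150,299.5,343),(180,299.5,342)):
  print('blade',((f(l,v,zb+12)+f(r,v,zb+12))/2).round(1))
for z,u,v in((12,321,82),(12,321.3,126.5),(12,321.2,168)): print('win',f(u,v,zb+z).round(1))
# same from first top image
g=lambda u,v,z:onz('top',u,v,z)
print('top bay edge',yaw(g(203,220,61),g(204.5,166,61)))
```

```text
49 inner [543.2  94.3  49. ] [577.3  93.6  49. ] outer inner [534.8  73.   49. ] [584.4  71.3  49. ]
52 inner [542.6  93.5  52. ] [576.4  92.8  52. ] outer inner [534.3  72.4  52. ] [583.4  70.8  52. ]
55 inner [542.   92.7  55. ] [575.5  92.1  55. ] outer inner [533.8  71.8  55. ] [582.4  70.2  55. ]
bay top edge (np.float64(89.52351356043823), array([504.6,  96.2,  61. ]), array([615.9,  95.3,  61. ]))
apron front (np.float64(89.74336324986312), array([507.1,  65.4,  34. ]), array([615.7,  64.9,  34. ]))
bay right side [615.9  95.3  61. ] [616.6 133.8  61. ]
apron right [615.71793827  64.94814451  34.        ] [615.40843358  95.68934334  34.        ]
nose [467.9  77.6 176.5] [493.4  77.6 176.5] [480.64456733  77.61648257 176.50648414]
blade [480.3  64.7 180. ]
blade [480.3  53.4 180. ]
blade [480.5  -2.1 180. ]
blade [480.2 -22.6 180. ]
win [480.3  40.5 180. ]
win [480.5  13.2 180. ]
win [480.5 -14.3 180. ]
top bay edge (np.float64(89.82677586313243), array([497.6,  90.9,  61. ]), array([612.2,  90.6,  61. ]))
```

Run:
```python
from h import *
im=cv2.imread('pics/top2.png')
cv2.imwrite('pics/top2c.png',cv2.resize(im[150:240,110:290],None,fx=4.4,fy=4.4,interpolation=cv2.INTER_NEAREST))
```

```text
(no output)
```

View pics/top2c.png

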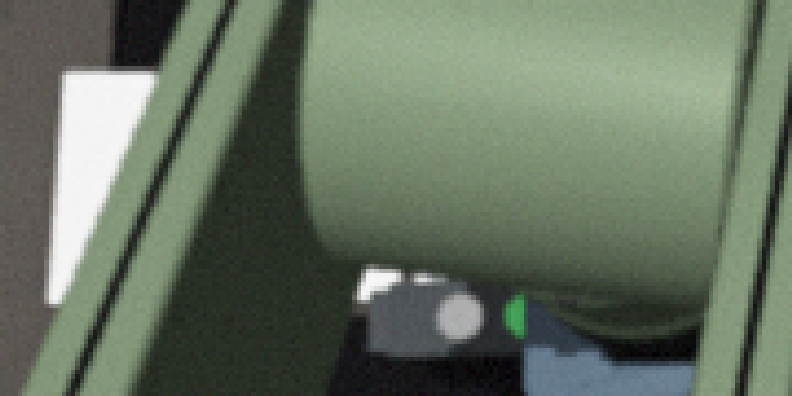

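The top view is blocked by the arm, so I work from the wrist numbers. The slot axis is at x≈560.3 with yaw ≈89.6°, the mouth is at y≈95, and the bar is straight in the hand with its axis +0.5 mm from the TCP.

```bash
python3 -c "
from h import *
plan([558.5,-94,67.5],89.6,5,8)"
```

```text
-6.6 15.7 26.4 -0.0 0.0 0.1 8; -6.6 15.7 26.4 -0.0 0.0 0.1 8; -6.5 15.7 26.4 -0.0 0.0 0.1 8; -6.5 15.8 26.4 -0.0 0.0 0.1 8; -6.5 15.8 26.4 -0.0 0.0 0.1 8
```

>>> arm_command(
  deltas="-6.6 15.7 26.4 0 0 0.1 8; -6.6 15.7 26.4 0 0 0.1 8; -6.5 15.7 26.4 0 0 0.1 8; -6.5 15.7 26.4 0 0 0.1 8; -6.5 15.8 26.4 0 0 0.1 8",
)

```text
time_s: 6.25
ee_pos: [559.0, -94.0, 66.6]
ee_rot: [180.0, 0.0, 89.6]
force: [0.1, -1.0, -1.4]
gripper_width: 13.7
```

>>> arm_command(
  deltas="0 0 0 0 0 0 8; 0 0 0 0 0 0 8; 0 0 0 0 0 0 8",
)

```text
time_s: 6.62
ee_pos: [558.5, -93.2, 68.9]
ee_rot: [179.9, 0.0, 89.7]
force: [0.1, 0.2, -1.9]
gripper_width: 13.9
```

Run:
```python
from h import *
s=show(); im=save('wrist','w3.png'); b=save('scene','sc3.png')
o=np.vstack([cv2.resize(im[0:110,230:410],None,fx=4.4,fy=3.0,interpolation=cv2.INTER_NEAREST)[:330,:792], cv2.resize(b[240:360,280:480],None,fx=3.96,fy=2.2,interpolation=cv2.INTER_NEAREST)[:264,:792]])
cv2.imwrite('pics/m3.png',o[:,:,::-1])
```

```text
6.62 [558.5 -93.2  68.9] [179.9   0.   89.7] F [ 0.1  0.2 -1.9] w 13.9
```

View pics/m3.png

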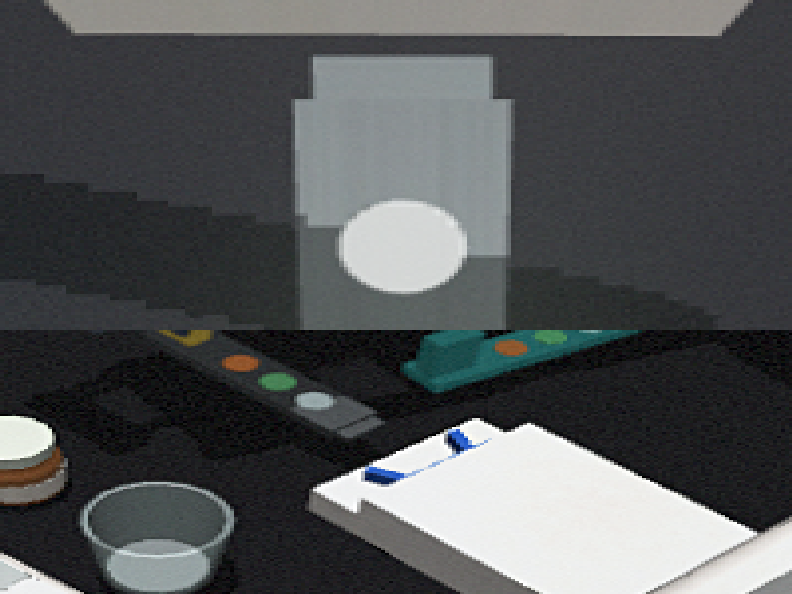

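Bar and apron centres agree within about 0.5 mm. The commanded history puts the underside near 36.1, so I drop 0.8 mm and advance, watching the forces.

>>> arm_command(
  deltas="6 0 0.8 0 0 0 8; 8 0 0 0 0 0 8; 8 0 0 0 0 0 8; 8 0 0 0 0 0 8; 6 0 0 0 0 0 8",
)

```text
time_s: 7.35
ee_pos: [558.4, -56.4, 66.8]
ee_rot: [-180.0, 0.0, 89.7]
force: [-0.3, -0.0, -0.6]
gripper_width: 14.1
```

>>> arm_command(
  deltas="5 0 0 0 0 0 8; 5 0 0 0 0 0 8; 4 0 0 0 0 0 8",
)

```text
time_s: 7.72
ee_pos: [558.5, -42.9, 66.8]
ee_rot: [180.0, 0.0, 89.7]
force: [0.3, -0.4, -2.0]
gripper_width: 13.8
```

Run:
```python
from h import *
s=show(); im=save('wrist','w4.png')
cv2.imwrite('pics/w4c.png',cv2.resize(im[0:120,240:400],None,fx=4.8,fy=4.8,interpolation=cv2.INTER_NEAREST)[:,:,::-1])
```

```text
7.72 [558.5 -42.9  66.8] [180.    0.   89.7] F [ 0.3 -0.4 -2. ] w 13.8
```

View pics/w4c.png

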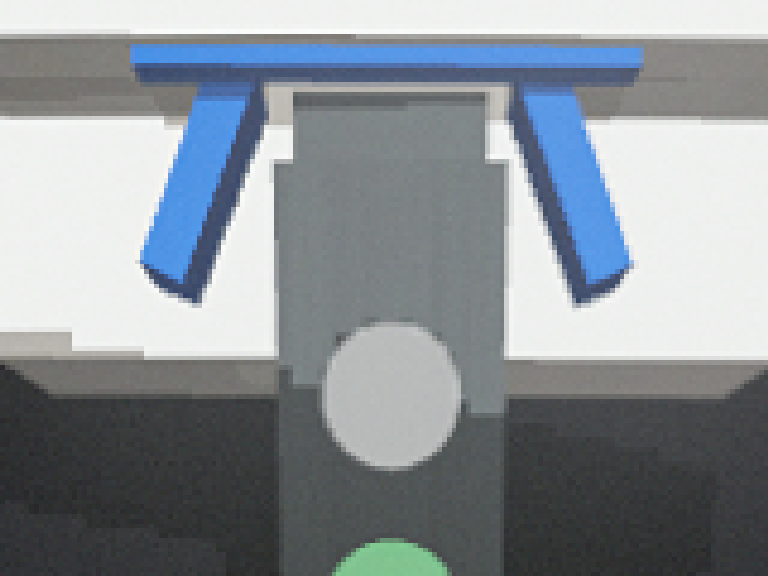

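The nose is at the mouth and centred: bar centre column 391, cheek midpoint 390 in the crop. Depth is therefore about TCP y + 42. I push on in small steps.

>>> arm_command(
  deltas="3 0 0 0 0 0 8; 3 0 0 0 0 0 8; 3 0 0 0 0 0 8; 3 0 0 0 0 0 8; 3 0 0 0 0 0 8",
)

```text
time_s: 8.4
ee_pos: [558.6, -28.0, 66.9]
ee_rot: [180.0, 0.0, 89.7]
force: [0.2, 1.0, -2.5]
gripper_width: 13.8
```

>>> arm_command(
  deltas="4 0 0 0 0 0 8; 4 0 0 0 0 0 8; 4 0 0 0 0 0 8; 3 0 0 0 0 0 8; 3 0 0 0 0 0 8",
)

```text
time_s: 9.02
ee_pos: [558.7, -9.9, 66.8]
ee_rot: [180.0, 0.0, 89.7]
force: [0.1, 0.4, -1.7]
gripper_width: 13.9
```

>>> arm_command(
  deltas="3 0 0 0 0 0 8; 3 0 0 0 0 0 8; 3 0 0 0 0 0 8; 3 0 0 0 0 0 8; 3 0 0 0 0 0 8",
)

```text
time_s: 9.65
ee_pos: [558.8, 5.0, 66.8]
ee_rot: [180.0, 0.0, 89.7]
force: [0.1, 0.2, -0.9]
gripper_width: 13.9
```

>>> arm_command(
  deltas="3 0 0 0 0 0 8; 3 0 0 0 0 0 8; 3 0 0 0 0 0 8; 3 0 0 0 0 0 8; 3 0 0 0 0 0 8",
)

```text
time_s: 10.28
ee_pos: [558.4, 19.6, 66.3]
ee_rot: [-179.9, 0.1, 89.7]
force: [0.0, -3.1, -5.8]
gripper_width: 13.8
```

>>> arm_command(
  deltas="1 0 0 0 0 0 8; 1 0 0 0 0 0 8; 1 0 0 0 0 0 8",
)

```text
time_s: 10.65
ee_pos: [558.6, 22.8, 66.7]
ee_rot: [-180.0, 0.0, 89.7]
force: [-0.5, -3.1, -3.9]
gripper_width: 13.9
```

>>> arm_command(
  deltas="1 0 0 0 0 0 8; 1 0 0 0 0 0 8; 1 0 0 0 0 0 8",
)

```text
time_s: 11.02
ee_pos: [558.9, 25.9, 66.8]
ee_rot: [-180.0, 0.0, 89.7]
force: [0.3, -3.6, -5.6]
gripper_width: 14.2
```

>>> arm_command(
  deltas="1 0 0 0 0 0 8; 1 0 0 0 0 0 8; 1 0 0 0 0 0 8",
)

```text
time_s: 11.4
ee_pos: [559.0, 28.9, 66.9]
ee_rot: [180.0, 0.0, 89.7]
force: [-0.4, -3.8, -4.7]
gripper_width: 13.7
```

>>> arm_command(
  deltas="1 0 0 0 0 0 8; 1 0 0 0 0 0 8; 1 0 0 0 0 0 8",
)

```text
time_s: 11.78
ee_pos: [559.0, 31.9, 66.9]
ee_rot: [180.0, 0.0, 89.7]
force: [0.7, -4.3, -5.5]
gripper_width: 13.5
```

>>> arm_command(
  deltas="1 0 0 0 0 0 8; 1 0 0 0 0 0 8; 1 0 0 0 0 0 8",
)

```text
time_s: 12.15
ee_pos: [558.9, 34.9, 66.8]
ee_rot: [-180.0, 0.0, 89.7]
force: [0.6, -4.6, -5.6]
gripper_width: 13.7
```

>>> arm_command(
  deltas="1 0 0 0 0 0 8; 1 0 0 0 0 0 8; 1 0 0 0 0 0 8",
)

```text
time_s: 12.52
ee_pos: [558.9, 37.9, 66.8]
ee_rot: [-180.0, 0.0, 89.7]
force: [-0.2, -3.9, -5.9]
gripper_width: 13.7
```

>>> arm_command(
  deltas="1 0 0 0 0 0 8; 1 0 0 0 0 0 8; 1 0 0 0 0 0 8",
)

```text
time_s: 12.9
ee_pos: [559.0, 40.9, 66.8]
ee_rot: [-180.0, 0.0, 89.7]
force: [-0.4, -4.1, -5.1]
gripper_width: 13.6
```

>>> arm_command(
  deltas="1 0 0 0 0 0 8; 1 0 0 0 0 0 8; 1 0 0 0 0 0 8",
)

```text
time_s: 13.28
ee_pos: [559.0, 43.9, 66.8]
ee_rot: [-180.0, 0.0, 89.7]
force: [0.2, -3.0, -6.2]
gripper_width: 13.9
```

>>> arm_command(
  deltas="1 0 0 0 0 0 8; 1 0 0 0 0 0 8; 1 0 0 0 0 0 8",
)

```text
time_s: 13.65
ee_pos: [559.0, 46.9, 66.8]
ee_rot: [180.0, 0.0, 89.7]
force: [-0.7, -4.8, -6.7]
gripper_width: 13.5
```

>>> arm_command(
  deltas="1 0 0 0 0 0 8; 1 0 0 0 0 0 8; 1 0 0 0 0 0 8",
)

```text
time_s: 14.02
ee_pos: [559.0, 49.9, 66.8]
ee_rot: [-180.0, 0.0, 89.7]
force: [-0.4, -3.3, -5.8]
gripper_width: 13.8
```

>>> arm_command(
  deltas="1 0 0 0 0 0 8; 1 0 0 0 0 0 8; 1 0 0 0 0 0 8",
)

```text
time_s: 14.4
ee_pos: [559.1, 52.9, 66.8]
ee_rot: [180.0, 0.0, 89.7]
force: [0.4, -3.4, -5.7]
gripper_width: 13.9
```

>>> arm_command(
  deltas="1 0 0 0 0 0 8; 1 0 0 0 0 0 8; 1 0 0 0 0 0 8",
)

```text
time_s: 14.78
ee_pos: [559.0, 55.9, 66.8]
ee_rot: [-180.0, 0.0, 89.7]
force: [0.2, -3.2, -7.5]
gripper_width: 13.6
```

>>> arm_command(
  deltas="1 0 0 0 0 0 8; 1 0 0 0 0 0 8; 1 0 0 0 0 0 8",
)

```text
time_s: 15.15
ee_pos: [559.1, 58.9, 66.8]
ee_rot: [-180.0, 0.0, 89.7]
force: [0.2, -3.5, -6.8]
gripper_width: 13.5
```

>>> arm_command(
  deltas="1 0 0 0 0 0 8; 1 0 0 0 0 0 8; 1 0 0 0 0 0 8",
)

```text
time_s: 15.52
ee_pos: [559.1, 61.7, 66.8]
ee_rot: [-180.0, 0.0, 89.7]
force: [0.4, -5.5, -6.4]
gripper_width: 14.0
```

>>> arm_command(
  deltas="1 0 0 0 0 0 8; 0 0 0 0 0 0 8",
)

```text
time_s: 15.78
ee_pos: [559.1, 63.0, 66.8]
ee_rot: [-180.0, -0.0, 89.7]
force: [0.1, -3.5, -6.6]
gripper_width: 13.9
```

>>> arm_command(
  deltas="1 0 0 0 0 0 8; 0.5 0 0 0 0 0 8; 0 0 0 0 0 0 8",
)

```text
time_s: 16.15
ee_pos: [559.1, 64.1, 66.9]
ee_rot: [180.0, 0.0, 89.7]
force: [-0.1, -4.8, -5.8]
gripper_width: 13.3
```

>>> arm_command(
  deltas="1 0 0 0 0 0 8; 0.5 0 0 0 0 0 8; 0 0 0 0 0 0 8",
)

```text
time_s: 16.52
ee_pos: [559.2, 64.3, 67.1]
ee_rot: [180.0, 0.2, 89.7]
force: [-0.5, -10.1, -4.7]
gripper_width: 13.7
```

>>> arm_command(
  deltas="0.8 0 0 0 0 0 8; 0 0 0 0 0 0 8; 0 0 0 0 0 0 8",
)

```text
time_s: 16.9
ee_pos: [559.2, 64.4, 67.3]
ee_rot: [180.0, 0.2, 89.7]
force: [-0.5, -12.4, -3.7]
gripper_width: 14.0
```

It is a hard stop: y stays at 64.3–64.4 while the force rises from 4 to 12 N. I ease the push and release.

>>> arm_command(
  deltas="-1.2 0 0 0 0 0 8; 0 0 0 0 0 0 14; 0 0 0 0 0 0 20; 0 0 0 0 0 0 40; 0 0 0 0 0 0 50",
)

```text
time_s: 17.52
ee_pos: [559.6, 66.1, 67.4]
ee_rot: [179.9, -0.1, 89.7]
force: [0.8, 0.1, 0.1]
gripper_width: 36.9
```

>>> arm_command(
  deltas="0 0 0 0 0 0 50; 0 0 0 0 0 0 50; 0 0 0 0 0 0 50",
)

```text
time_s: 17.9
ee_pos: [559.1, 65.5, 66.8]
ee_rot: [180.0, 0.0, 89.7]
force: [0.3, -1.2, -0.0]
gripper_width: 50.1
```

Run:
```python
from h import *
s=show(); a=save('wrist','w5.png'); b=save('scene','sc5.png')
o=np.vstack([cv2.resize(a[60:280,200:440],None,fx=2.5,fy=1.5)[:330,:600],cv2.resize(b[230:350,300:500],(600,270))])
cv2.imwrite('pics/m5.png',o[:,:,::-1])
```

```text
17.9 [559.1  65.5  66.8] [180.    0.   89.7] F [ 0.3 -1.2 -0. ] w 50.1
```

View pics/m5.png

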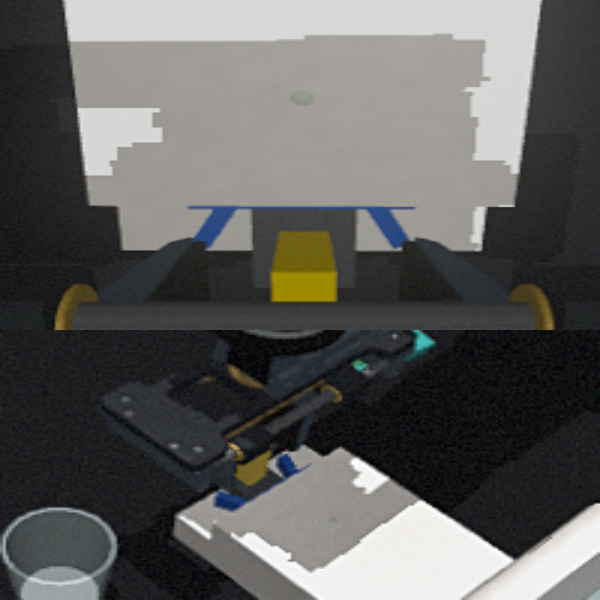

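The bar is in straight and the fingers are clear on both sides. Retreating upward.

>>> arm_command(
  deltas="0 0 -15 0 0 0 50; 0 0 -30 0 0 0 50; 0 0 -35 0 0 0 50; 0 0 -35 0 0 0 50; 0 0 -20 0 0 0 50",
)

```text
time_s: 18.62
ee_pos: [560.0, 65.5, 205.2]
ee_rot: [179.7, -0.0, 89.7]
force: [-0.2, -0.2, 0.2]
gripper_width: 50.1
```

>>> arm_command(
  deltas="-20 0 0 0 0 0 50; -20 0 0 0 0 0 50; 0 0 0 0 0 0 50; 0 0 0 0 0 0 50",
)

```text
time_s: 19.12
ee_pos: [558.5, 25.1, 201.0]
ee_rot: [-179.9, -0.0, 89.6]
force: [0.0, 0.1, 0.4]
gripper_width: 49.7
```

Run:
```python
from h import *
s=show(); a=save('wrist','w6.png')
h=cv2.cvtColor(a,cv2.COLOR_RGB2HSV); m=cv2.inRange(h,(22,120,80),(35,255,255))
n,l,st,c=cv2.connectedComponentsWithStats(m)
for i in range(1,n):
  if st[i][4]>100: print(c[i].round(1),st[i],onz('wrist',*c[i],96,s).round(1), onz('wrist',c[i][0],st[i][1]+st[i][3],96,s).round(1))
cv2.imwrite('pics/w6.png',a[:,:,::-1])
```

```text
19.12 [558.5  25.1 201. ] [-179.9   -0.    89.6] F [0.  0.1 0.4] w 49.7
[321.9 161. ] [315 145  15  32 462] [560.1  67.1  96. ] [560.   51.2  96. ]
[224.6 271.5] [222 255   8  34 103] [452.5 -52.7  96. ] [450.4 -74.4  96. ]
[449.8 316.4] [415 308  72  17 512] [ 706.6 -112.1   96. ] [ 708.  -123.9   96. ]
[495.8 316.6] [484 308  28  17 134] [ 760.6 -113.4   96. ] [ 762.5 -124.9   96. ]
[245.9 319. ] [230 313  34  12 138] [ 471.1 -113.7   96. ] [ 470.5 -121.9   96. ]
[277.9 319.3] [263 313  30  13 143] [ 508.1 -114.1   96. ] [ 507.7 -123.3   96. ]
[359.5 319.2] [342 313  36  12 180] [ 602.3 -114.6   96. ] [ 602.5 -122.5   96. ]
[402.8 318.4] [388 313  29  12 137] [ 652.3 -114.1   96. ] [ 653.  -123.1   96. ]
```

View pics/w6.png

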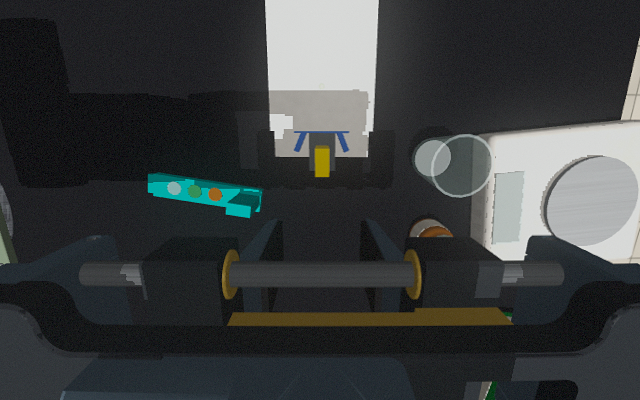

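The bar stays seated: handle centre y≈65, which puts the nose about 106 mm in. Nothing else has moved and the gripper is clear.

```bash
python3 -c "
from workcell import *
print(job_done())"
```

```text
the job is handed in; nothing more can be done
None
```

The yellow bar is in the photometer slot, fully home against the hard stop, and released. I handed the job in at about 19 s of the 67 s allowed.

- **Insertion:** I gripped the yellow handle and lined the nose up with the cheeks using the wrist camera. The drag was about 3–5 N on the way in.
- **Stop:** It came at about 106 mm. The bar stopped advancing while the force rose from about 5 to 12 N. That was the highest reading, well under 20 N, though I only read the force at the end of each move.
- **After release:** The last wrist view put the handle centre at y ≈ 65 mm, against about 64.4 mm at the stop. That agrees within the roughly 2 mm calibration, so the bar had not sprung back. The gripper was open and clear, with force near zero.
- **Bystanders:** The beaker, the amber jar and the turquoise bar looked undisturbed in that view. I did not look at the tray with the grey bar, or the other items, again after the transfer.
- **Checks that failed or disagreed:** The mouth's position along y differed by about 4 mm between the first top view (91) and the wrist view (95). I used the wrist value. The second top view was blocked by the arm and no use.

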